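Find the released lid of the standards store and push it open

TASK

One of the four compartments of the standards store has been released, but its lids all look alike. Press gently on the dimpled tail of one lid after another until you find the lid that rocks, then push that lid open, all the way back past upright, so that it stands open by itself. Use only the outside of the fingers: force nothing, pinch or lift nothing, and leave the other things on the bench where they are.

Things in the scene. Friction and masses are not known exactly. Their poses are not given: they have to be found in the camera images.
- store: white steel store for standards, bolted to the bench, 170 (x) x 340 (y) x 80 mm high, with 22 mm wide, 3 mm thick flanges at the ends. Origin: centre of its underside; +x points away from the robot at yaw 0. On top, flush, four identical blue lids, 80 mm apart along y: lid_a at y = +120 mm, b +40, c -40, d -120. Three, drawn at random, are locked; one is free; nothing outside shows which.
- lid_a (a joint): angle of this lid, rad: 0 shut and flush; grows as the tail sinks and the long arm rises; 1.57 upright; 1.75 at its stop, leaning a little away from the robot. A locked lid sinks 1 mm at the tail, then meets a sprung lock post (5 N per mm) and springs back to 0.06 or less. A free one turns on a friction hinge (0.10 N m, 3 to 5 N at the dimple) and stays at whatever angle it is left.
- lid_a_hinge (a point): middle of the cross pin (axis along the store's y) on which this lid, a plate 130 (x) x 72 (y) x 8 mm, turns: store x = +18, z = 76 mm. The long arm reaches 85 mm from it towards the robot, the short tail 45 mm away from the robot. Below the tail is an open well 45 mm (x) x 72 mm (y), clear to 48 mm below the store's top.
- lid_a_tail (a point): the round dark dimple on top of the tail, 30 mm from the pin; moves with the lid. A closed pair of fingers pressed straight down here until the tips are 20 to 25 mm below the store's top tips a free lid to about 0.9 rad or more.
- lid_a_lip (a point): middle of the ribbed lip's edge at half the lid's thickness, 85 mm from the pin; moves with the lid. From about 0.8 rad upwards the lid can be pushed on from the robot's side, level and away from the robot, with the fingertips some 10 to 25 mm below the lip, so that the lip stays clear of the gripper above them. An open lid's lip stands 160 mm above the bench.
- lid_b (a joint): angle of this lid, rad: 0 shut and flush; grows as the tail sinks and the long arm rises; 1.57 upright; 1.75 at its stop, leaning a little away from the robot. A locked lid sinks 1 mm at the tail, then meets a sprung lock post (5 N per mm) and springs back to 0.06 or less. A free one turns on a friction hinge (0.10 N m, 3 to 5 N at the dimple) and stays at whatever angle it is left.
- lid_b_hinge (a point): middle of the cross pin (axis along the store's y) on which this lid, a plate 130 (x) x 72 (y) x 8 mm, turns: store x = +18, z = 76 mm. The long arm reaches 85 mm from it towards the robot, the short tail 45 mm away from the robot. Below the tail is an open well 45 mm (x) x 72 mm (y), clear to 48 mm below the store's top.
- lid_b_tail (a point): the round dark dimple on top of the tail, 30 mm from the pin; moves with the lid. A closed pair of fingers pressed straight down here until the tips are 20 to 25 mm below the store's top tips a free lid to about 0.9 rad or more.
- lid_b_lip (a point): middle of the ribbed lip's edge at half the lid's thickness, 85 mm from the pin; moves with the lid. From about 0.8 rad upwards the lid can be pushed on from the robot's side, level and away from the robot, with the fingertips some 10 to 25 mm below the lip, so that the lip stays clear of the gripper above them. An open lid's lip stands 160 mm above the bench.
- lid_c (a joint): angle of this lid, rad: 0 shut and flush; grows as the tail sinks and the long arm rises; 1.57 upright; 1.75 at its stop, leaning a little away from the robot. A locked lid sinks 1 mm at the tail, then meets a sprung lock post (5 N per mm) and springs back to 0.06 or less. A free one turns on a friction hinge (0.10 N m, 3 to 5 N at the dimple) and stays at whatever angle it is left.
- lid_c_hinge (a point): middle of the cross pin (axis along the store's y) on which this lid, a plate 130 (x) x 72 (y) x 8 mm, turns: store x = +18, z = 76 mm. The long arm reaches 85 mm from it towards the robot, the short tail 45 mm away from the robot. Below the tail is an open well 45 mm (x) x 72 mm (y), clear to 48 mm below the store's top.
- lid_c_tail (a point): the round dark dimple on top of the tail, 30 mm from the pin; moves with the lid. A closed pair of fingers pressed straight down here until the tips are 20 to 25 mm below the store's top tips a free lid to about 0.9 rad or more.
- lid_c_lip (a point): middle of the ribbed lip's edge at half the lid's thickness, 85 mm from the pin; moves with the lid. From about 0.8 rad upwards the lid can be pushed on from the robot's side, level and away from the robot, with the fingertips some 10 to 25 mm below the lip, so that the lip stays clear of the gripper above them. An open lid's lip stands 160 mm above the bench.
- lid_d (a joint): angle of this lid, rad: 0 shut and flush; grows as the tail sinks and the long arm rises; 1.57 upright; 1.75 at its stop, leaning a little away from the robot. A locked lid sinks 1 mm at the tail, then meets a sprung lock post (5 N per mm) and springs back to 0.06 or less. A free one turns on a friction hinge (0.10 N m, 3 to 5 N at the dimple) and stays at whatever angle it is left.
- lid_d_hinge (a point): middle of the cross pin (axis along the store's y) on which this lid, a plate 130 (x) x 72 (y) x 8 mm, turns: store x = +18, z = 76 mm. The long arm reaches 85 mm from it towards the robot, the short tail 45 mm away from the robot. Below the tail is an open well 45 mm (x) x 72 mm (y), clear to 48 mm below the store's top.
- lid_d_tail (a point): the round dark dimple on top of the tail, 30 mm from the pin; moves with the lid. A closed pair of fingers pressed straight down here until the tips are 20 to 25 mm below the store's top tips a free lid to about 0.9 rad or more.
- lid_d_lip (a point): middle of the ribbed lip's edge at half the lid's thickness, 85 mm from the pin; moves with the lid. From about 0.8 rad upwards the lid can be pushed on from the robot's side, level and away from the robot, with the fingertips some 10 to 25 mm below the lip, so that the lip stays clear of the gripper above them. An open lid's lip stands 160 mm above the bench.
- buffer_jar: white round reagent jar with screw cap, 46 mm across, 84 mm tall, standing to the left of the store; origin at the centre of its foot. Bystander.
- marker_blue: white and blue marker pen, 138 x 11 x 13 mm, lying to the left in front of the store. Bystander.
- sealing_film: roll of sealing film standing on end, 54 mm across, 50 mm tall, behind the store. Bystander.
- weigh_boat: flat white weighing boat, 62 x 72 x 10 mm, in front of the store to the right. Bystander.

How it is judged:
By the outcome, as a careful person would: the job done as asked, in the order asked, and still so for the second after the job is handed in, with the robot touching nothing.
It also fails if it takes over 54 s, if anything falls off the work surface, if the arm or the gripper's body presses on something with over 40 N, if the wrist force passes 120 N, or if a joint passes its speed limit or range.

ROBOT

A 6-joint arm with a two-finger parallel gripper is mounted at the origin on a cart in front of the work surface, level with it; the furniture and walls round the work are solid. World frame = base frame: x ahead of the robot, y to its left, z up, the work surface at z = 0. Lengths are in mm, angles in rad, forces in N, time in s.
With the tool pointing down it reaches from about 300 to 775 mm from the base axis. Payload 14.6 kg.
Tool frame: the origin (TCP) lies midway between the tips of the shut fingers; the grasp point (between the pads) lies behind it (manip.grip_depth is the z of the grasp point in the tool frame, in mm); z points along the fingers, y is the line along which they close (so a half turn about z gives the same grasp; the last joint's range is limited). The gripper opens to 94 mm and grips with 3 to 60 N. Pads are 16 mm wide; open, the fingers measure 119 mm over their backs; the gripper's body (75 mm by 177 mm) begins 78 mm behind the grasp point.
Start: joints at [-1.248, 0.3, 1.521, -0, 1.321, -0.067], TCP at [208.994, -508.734, 205.446] pointing down, gripper open.
Joint ranges: [-3.03, 3.03], [-0.79, 2.21], [0.23, 2.52], [-1.04, 4.18], [0, 3.07], [-2.55, 2.55]. Speed limits (rad/s): [2.22, 2.22, 2.57, 3.14, 3.14, 3.14].

INTERFACE

Orientations are given as [roll, pitch, yaw] about the fixed x, y, z axes, in that order (R = Rz(yaw) Ry(pitch) Rx(roll)).
In Python, from cell import manip gives the robot as it stands.
- The arm moves only by the tool inch_along, called after ">>>" as name(argument=value, ...) on one line, values as JSON. Schema: {"type":"object","properties":{"deltas":{"type":"array","items":{"type":"number"},"minItems":6,"maxItems":30},"aperture":{"type":"number"},"squeeze":{"type":"number"},"only":{"type":"string"},"quiet":{"type":"boolean"},"lines":{"type":"string"}},"required":["deltas"],"additionalProperties":false}. deltas is one flat list of numbers that holds 1 to 5 rows one after another, with no inner brackets; each row has 6 numbers: dx, dy, dz in mm, then a rotation vector rx, ry, rz in rad; each row is the pose to reach, as a shift and turn from the pose commanded when the call began, along the tool's axes at that moment; what a row does not reach only later rows make up. A row lasts 1/10 s, in which the tool goes at most 50 mm and 0.15 rad, less where a joint would pass 70% of its speed; a pose out of reach is approached as far as the arm can. aperture is the finger opening in mm, set as the call begins (left out keeps the last). The fingers move at their own pace and stop on an object; squeeze is the grip in N (left out, the last holds). Time passes only in rows, so rows that do not move let the fingers close. The tool returns the time, the measured TCP pose, the force, the opening and the grip force at its end. only (a regular expression) keeps the lines of the reply that match it, lines (a string "A,B") keeps lines A to B, and quiet returns only ok. Input that does not fit is refused with a message, and nothing moves.
- manip.read_state(): the state, without advancing time (a new reading comes with each control period).
- manip.camera(name): name is "scene" or "top" or "wrist"; returns (picture, depth): 400x640x3 uint8, red, green, blue; 400x640 float32, mm along the optical axis (not along the pixel's ray), 0 where there is no reading.
- manip.camera_info(name): a dict with "K" (3x3 intrinsics, pixels), "rvec" (rotation vector, rad) and "tvec" (3), from world to camera coordinates, as OpenCV has them; the wrist camera has in their place "mount" (4x4, takes a point from camera to tool coordinates, whose origin is the TCP and whose axes are the flange's). Camera axes: x right, y down, z forward; pixel columns grow to the right and rows downward; lengths in mm; the calibration is good to about 2 mm. A picture is of the moment at which its call begins: read the wrist's pose just before it. camera_info takes no time and is no camera call.
- manip.sign_off(): hands the job in; it is judged then, once.
The state is a dict: "clock": time; "joints": joint angles; "qd": joint speeds; "effort": joint torques, N m; "eef_pos": TCP position; "eef_rot": TCP orientation; "wrist_force": force on the tool from outside, world axes, zero at the start; "moment": the same for the moment, N m; "finger_gap": finger opening in mm; "finger_force": force on a finger pad.
Only numpy, scipy, OpenCV 4.12 (cv2) and the standard library are available. Lean on these libraries where they do the work, as an engineer would, in place of code of your own. Each camera call takes 0.05 s, during which the arm holds its last target. There are 200 camera calls.

## Working session

There is one attempt and no reset: what is moved stays moved. The work goes in short steps, Python scripts to look and compute and a tool call to move; the robot and the scene stay as the last step left them, time stands still between calls to the robot, and variables do not carry over. Pictures are saved under pics/ and viewed, at most 10 in all, crops included, and the job is handed in when it is done.

```bash
mkdir -p pics; cat > h.py <<'E'
import numpy as np, cv2
from cell import manip
from scipy.spatial.transform import Rotation as R
def shot(n,f):
    s=manip.read_state(); im,d=manip.camera(n); cv2.imwrite('pics/'+f,im[:,:,::-1]); return s,im,d
def cloud(n,d):
    i=manip.camera_info(n);K=np.array(i['K'],float)
    v,u=np.mgrid[:d.shape[0],:d.shape[1]]
    P=np.stack([(u-K[0,2])/K[0,0]*d,(v-K[1,2])/K[1,1]*d,d],-1)
    Rm=cv2.Rodrigues(np.array(i['rvec'],float))[0]
    return (P-np.array(i['tvec'],float).ravel())@Rm
E
python3 - <<'E'
from h import *
s,im,d=shot('top','top0.png'); np.save('top0.npy',d)
print(s, manip.grip_depth)
P=cloud('top',d); print(P[200,320])
E
```

```text
{'clock': 0.0, 'joints': array([-1.24762659e+00,  3.00495725e-01,  1.52160530e+00, -1.51206107e-05,
        1.32071237e+00, -6.65705797e-02]), 'qd': array([ 1.78613383e-03, -1.07923701e-03,  1.17216300e-04,  8.79140267e-05,
        1.00402140e-04, -1.35869084e-03]), 'effort': array([ 2.45981873e-04, -5.31799686e+01, -3.52739668e+01,  7.08237151e-02,
        2.44207936e-02, -1.11051977e-04]), 'eef_pos': array([ 208.89181933, -508.48715379,  204.86258571]), 'eef_rot': array([-3.14037364e+00, -6.65920235e-05,  3.89744026e-01]), 'wrist_force': array([ 0.25997163, -0.74649488, -0.23341491]), 'moment': array([-0.01152279, -0.03773661,  0.0256186 ]), 'finger_force': 0.0, 'finger_gap': 94.11921192776914} -18.8
[550.34395969  58.88520194  79.94164711]
```

View pics/top0.png

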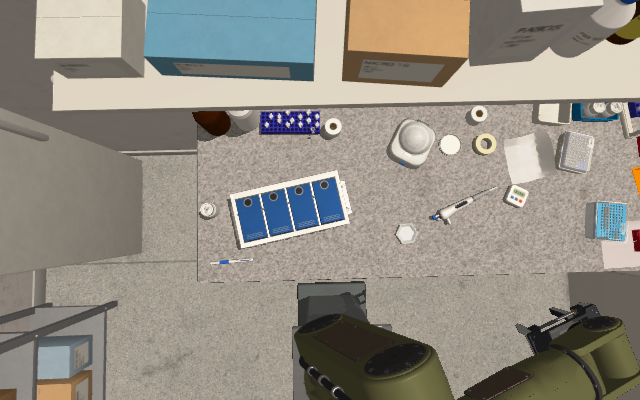

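The top view shows the store at columns 230–350, rows 172–247, yawed slightly. The dimples are near (247,202), (272,196), (298,190) and (324,184). Next I'll fit the store's pose from depth.

```bash
python3 - <<'E'
from h import *
d=np.load('top0.npy'); P=cloud('top',d); im=cv2.imread('pics/top0.png')
m=(P[...,2]>70)&(P[...,2]<90); m[:165]=0;m[255:]=0;m[:,:222]=0;m[:,365:]=0
n,l,st,c=cv2.connectedComponentsWithStats(m.astype(np.uint8)); k=1+st[1:,4].argmax(); m=l==k
Q=P[m]; print(len(Q),Q[:,2].mean(), Q.min(0),Q.max(0))
r=cv2.minAreaRect(Q[:,:2].astype(np.float32)); print(r)
for u,v in [(247,202),(272,196),(298,190),(324,184)]:
    w=im[v-6:v+7,u-6:u+7].max(2).astype(int); yy,xx=np.where(w<70); 
    print(len(yy), P[v-6:v+7,u-6:u+7][yy,xx].mean(0))
print('shelf',P[100,100:480:60])
print('boat',P[233,405],'jar',P[210,207],'film',P[127,333])
E
```

```text
5914 80.04207652460927 [410.77432071 -28.2714602   70.12824895] [642.04357138 335.23428965  88.46290574]
((526.9035034179688, 153.8511505126953), (169.94757080078125, 340.7232360839844), 11.522100448608398)
30 [549.84342144 280.95825593  80.48240147]
28 [565.80303998 202.45839012  81.17158014]
29 [581.81615245 124.34490402  81.02149198]
25 [597.38970539  46.73913462  81.26515521]
shelf [[ 678.58484768  408.62793071  672.88262221]
 [ 677.31044519  315.99924212  670.5939737 ]
 [ 675.70303452  222.07440146  669.24096604]
 [ 672.54297075  126.97693038  672.5764773 ]
 [ 670.34047911   32.34377031  673.00309278]
 [ 668.8518742   -63.04163662  671.18753922]
 [ 667.18533161 -159.175789    669.86817034]]
boat [ 440.79670728 -216.04533769    1.88464622] jar [528.31806985 403.58517359  82.28722001] film [797.47098343   8.11880595  -0.93362708]
```

Every check agrees: size 170×341, top at z = 80, yaw 11.5° from both the rectangle and the dimple row, and dimples within 0.5 mm of prediction. I'll start with lid d, using closed fingers with tool x along store x.

```bash
cat >> h.py <<'E'
C=np.array([526.9,153.85,0]); YAW=.2008; RS=R.from_euler('z',YAW)
LY=dict(a=120,b=40,c=-40,d=-120)
def W(x,y,z): return C+RS.apply([x,y,z])
def go(p,yaw=YAW):
    s=manip.read_state(); T=R.from_euler('xyz',s['eef_rot'])
    G=R.from_euler('xyz',[np.pi,0,yaw])
    print('t',round(s['clock'],2),'tool d',T.inv().apply(np.array(p)-s['eef_pos']).round(1),'rot',(T.inv()*G).as_rotvec().round(4),'F',s['wrist_force'].round(1),'store xyz',RS.inv().apply(s['eef_pos']-C).round(1))
E
python3 -c "
from h import *
go(W(48,-120,105))"
```

```text
t 0.05 tool d [ 570.4 -364.8  100.4] rot [-0.0012  0.      0.189 ] F [-0.1  1.2 -0.2] store xyz [-443.7 -585.6  204.9]
```

>>> inch_along(deltas=[40, -25, 0, 0, 0, 0.04, 80, -50, 0, 0, 0, 0.08, 120, -75, 0, 0, 0, 0.12, 160, -100, 0, 0, 0, 0.16, 200, -125, 0, 0, 0, 0.189], aperture=0, squeeze=10)

```text
clock: 0.55
eef_pos: [347.1, -315.3, 205.2]
eef_rot: [-3.141, 0.0, 0.199]
wrist_force: [0.3, -1.2, 0.2]
finger_gap: 57.5
finger_force: 0.0
```

```bash
python3 -c "
from h import *
go(W(48,-120,105))"
```

```text
t 0.55 tool d [ 317.2 -304.4  100.3] rot [-0.0004  0.0002 -0.0019] F [ 0.3 -1.2  0.2] store xyz [-269.8 -423.9  205.2]
```

>>> inch_along(deltas=[35, -35, 0, 0, 0, 0, 70, -70, 0, 0, 0, 0, 105, -105, 0, 0, 0, 0, 140, -135, 0, 0, 0, 0, 170, -165, 0, 0, 0, 0])

```text
clock: 1.05
eef_pos: [481.0, -119.5, 205.2]
eef_rot: [-3.141, 0.0, 0.201]
wrist_force: [0.1, -0.6, 0.2]
finger_gap: 17.5
finger_force: 0.0
```

>>> inch_along(deltas=[35, -30, 0, 0, 0, 0, 70, -60, 0, 0, 0, 0, 105, -95, 0, 0, 0, 0, 147, -135, 0, 0, 0, 0, 147, -139, 0, 0, 0, 0])

```text
clock: 1.55
eef_pos: [597.7, 47.7, 204.3]
eef_rot: [-3.141, 0.001, 0.204]
wrist_force: [0.2, 0.3, -0.5]
finger_gap: 0.5
finger_force: 0.0
```

```bash
python3 -c "
from h import *
go(W(48,-120,105))"
```

```text
t 1.55 tool d [-0.1  1.9 99.3] rot [-0.0007  0.0011  0.0032] F [ 0.2  0.3 -0.5] store xyz [  48.2 -118.2  204.3]
```

>>> inch_along(deltas=[0, 1, 40, 0, 0, 0, 0, 1, 80, 0, 0, 0, 0, 1, 105, 0, 0, 0, 0, 1, 112, 0, 0, 0, 0, 1, 112, 0, 0, 0])

```text
clock: 2.05
eef_pos: [596.3, 42.7, 93.1]
eef_rot: [-3.141, 0.001, 0.2]
wrist_force: [1.1, -0.3, 1.0]
finger_gap: 0.5
finger_force: 0.0
```

```bash
python3 -c "
from h import *
go(W(48,-120,80))
s,im,d=shot('wrist','w0.png')"
```

```text
t 2.05 tool d [ 2.2 -2.8 13.1] rot [-0.0003  0.0014 -0.0003] F [ 1.1 -0.3  1. ] store xyz [  45.9 -122.8   93.1]
```

View pics/w0.png

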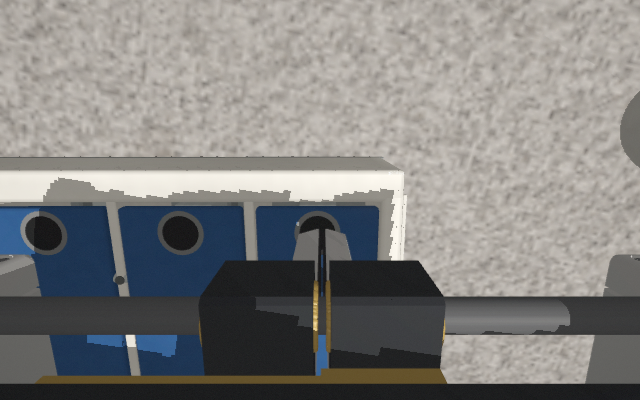

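The wrist view shows the shut fingertips at about (322,230), over lid d's dimple at (318,230). I'll press in small steps.

>>> inch_along(deltas=[2, -2, 5, 0, 0, 0, 2, -2, 10, 0, 0, 0, 2, -2, 13, 0, 0, 0, 2, -2, 14, 0, 0, 0, 2, -2, 14, 0, 0, 0])

```text
clock: 2.6
eef_pos: [598.4, 45.5, 79.7]
eef_rot: [-3.142, -0.001, 0.201]
wrist_force: [0.2, 1.3, 1.4]
finger_gap: 0.5
finger_force: 0.8
```

>>> inch_along(deltas=[0, 0, 1, 0, 0, 0, 0, 0, 1.5, 0, 0, 0, 0, 0, 1.5, 0, 0, 0])

```text
clock: 2.9
eef_pos: [598.6, 45.5, 78.8]
eef_rot: [3.141, -0.001, 0.201]
wrist_force: [-1.1, 0.1, 8.3]
finger_gap: 0.5
finger_force: 3.8
```

>>> inch_along(deltas=[0, 0, 0.7, 0, 0, 0, 0, 0, 0.7, 0, 0, 0])

```text
clock: 3.1
eef_pos: [598.7, 45.5, 78.4]
eef_rot: [3.141, -0.001, 0.201]
wrist_force: [-2.1, 0.4, 10.4]
finger_gap: 0.7
finger_force: 5.3
```

Lid d pushes back at about 5 N/mm and more than 10 N, so it is locked. On to lid c.

>>> inch_along(deltas=[0, 0, -8, 0, 0, 0, 0, 0, -17, 0, 0, 0, 0, -38, -17, 0, 0, 0, 0, -80, -17, 0, 0, 0, 0, -80, -17, 0, 0, 0])

```text
clock: 3.6
eef_pos: [581.4, 127.5, 94.8]
eef_rot: [-3.141, -0.0, 0.204]
wrist_force: [-0.2, -0.7, -0.0]
finger_gap: 0.7
finger_force: 0.0
```

```bash
python3 -c "
from h import *
go(W(48,-40,80))"
```

```text
t 3.6 tool d [-0.2  3.3 14.8] rot [-0.0005 -0.0003  0.0035] F [-0.2 -0.7 -0. ] store xyz [ 48.2 -36.7  94.8]
```

>>> inch_along(deltas=[0, 1, 6, 0, 0, 0, 0, 1, 12, 0, 0, 0, 0, 1, 15, 0, 0, 0, 0, 1, 16, 0, 0, 0, 0, 1, 16, 0, 0, 0])

```text
clock: 4.1
eef_pos: [582.8, 121.9, 78.7]
eef_rot: [3.141, -0.0, 0.2]
wrist_force: [-2.2, 0.6, 7.3]
finger_gap: 0.2
finger_force: 3.4
```

>>> inch_along(deltas=[0, 0, 1, 0, 0, 0, 0, 0, 1.5, 0, 0, 0, 0, 0, 1.5, 0, 0, 0])

```text
clock: 4.4
eef_pos: [583.0, 121.9, 78.0]
eef_rot: [3.141, -0.001, 0.2]
wrist_force: [-6.1, -2.0, 15.7]
finger_gap: 0.4
finger_force: 7.3
```

```bash
python3 -c "
from h import *
go(W(48,-40,80))"
```

```text
t 4.4 tool d [-0.6 -2.5 -2. ] rot [ 0.0002 -0.0009 -0.0012] F [-6.1 -2.  15.7] store xyz [ 48.6 -42.5  78. ]
```

Lid c is locked too, at 15.7 N. On to lid b.

>>> inch_along(deltas=[0, 0, -8, 0, 0, 0, 0, 0, -17, 0, 0, 0, 0, -40, -17, 0, 0, 0, 0, -82, -17, 0, 0, 0, 0, -82, -17, 0, 0, 0])

```text
clock: 4.9
eef_pos: [565.3, 206.6, 94.1]
eef_rot: [-3.141, -0.0, 0.204]
wrist_force: [-0.1, -0.6, 0.4]
finger_gap: 0.5
finger_force: 0.0
```

>>> inch_along(deltas=[0, 0, 6, 0, 0, 0, 0, 0, 11, 0, 0, 0, 0, 0, 13, 0, 0, 0, 0, 0, 14, 0, 0, 0, 0, 0, 15, 0, 0, 0])

```text
clock: 5.4
eef_pos: [566.5, 202.3, 79.0]
eef_rot: [3.141, -0.0, 0.2]
wrist_force: [-0.9, -2.7, 5.2]
finger_gap: 0.5
finger_force: 2.6
```

>>> inch_along(deltas=[0, 0, 0.7, 0, 0, 0, 0, 0, 0.7, 0, 0, 0])

```text
clock: 5.6
eef_pos: [566.5, 202.5, 78.4]
eef_rot: [3.141, -0.001, 0.2]
wrist_force: [-0.2, -2.5, 4.6]
finger_gap: 0.4
finger_force: 1.9
```

```bash
python3 -c "
from h import *
go(W(48,40,80))"
```

```text
t 5.6 tool d [-0.5 -0.2 -1.6] rot [ 0.0004 -0.0006 -0.0006] F [-0.2 -2.5  4.6] store xyz [48.5 39.8 78.4]
```

Force isn't rising here, so this may be the free lid. I'll press 2 mm more to check.

>>> inch_along(deltas=[0, 0, 0.7, 0, 0, 0, 0, 0, 1.4, 0, 0, 0, 0, 0, 2, 0, 0, 0])

```text
clock: 5.9
eef_pos: [566.7, 202.7, 76.6]
eef_rot: [3.141, -0.001, 0.2]
wrist_force: [0.1, -3.3, 5.4]
finger_gap: 0.3
finger_force: 2.7
```

Lid b rocks: constant 5 N at 3.4 mm of sink. I'll press it down to about 23 mm below the top.

>>> inch_along(deltas=[0, 0, 2, 0, 0, 0, 0, 0, 4, 0, 0, 0, 0, 0, 6, 0, 0, 0, 0, 0, 8, 0, 0, 0, 0, 0, 10, 0, 0, 0])

```text
clock: 6.4
eef_pos: [566.7, 203.1, 66.7]
eef_rot: [-3.141, -0.001, 0.2]
wrist_force: [-0.3, -0.6, 6.5]
finger_gap: 0.5
finger_force: 2.6
```

>>> inch_along(deltas=[0, 0, 2, 0, 0, 0, 0, 0, 4, 0, 0, 0, 0, 0, 6, 0, 0, 0, 0, 0, 8, 0, 0, 0, 0, 0, 10, 0, 0, 0])

```text
clock: 6.9
eef_pos: [566.8, 203.2, 56.6]
eef_rot: [-3.141, -0.002, 0.2]
wrist_force: [1.6, 0.4, 5.5]
finger_gap: 0.2
finger_force: 2.0
```

```bash
python3 -c "
from h import *
go(W(48,40,56))"
```

```text
t 6.9 tool d [-1.   0.4  0.6] rot [-0.0004 -0.0019 -0.0004] F [1.6 0.4 5.5] store xyz [49.  40.4 56.6]
```

>>> inch_along(deltas=[0, 0, -15, 0, 0, 0, 0, 0, -40, 0, 0, 0, 0, 0, -80, 0, 0, 0, 0, 0, -120, 0, 0, 0, 0, 0, -150, 0, 0, 0])

```text
clock: 7.4
eef_pos: [566.3, 203.2, 209.8]
eef_rot: [-3.141, -0.003, 0.201]
wrist_force: [-1.0, 0.9, 0.4]
finger_gap: 0.5
finger_force: 0.0
```

>>> inch_along(deltas=[-45, 0, 0, 0, 0, 0, -90, 0, 0, 0, 0, 0, -130, 0, 0, 0, 0, 0, -165, 0, 0, 0, 0, 0, -165, 0, 0, 0, 0, 0])

```text
clock: 7.9
eef_pos: [401.7, 169.8, 207.3]
eef_rot: [-3.141, -0.001, 0.201]
wrist_force: [0.5, 0.1, 0.0]
finger_gap: 0.4
finger_force: 0.0
```

```bash
python3 - <<'E'
from h import *
go(W(-110,40,128))
s,im,d=shot('top','top1.png'); P=cloud('top',d)
Q=(P-C).reshape(-1,3)@RS.as_matrix()
m=(Q[:,0]>-90)&(Q[:,0]<40)&(Q[:,1]>0)&(Q[:,1]<78)&(Q[:,2]>85)&(Q[:,2]<170)
q=Q[m]; print(m.sum())
if m.sum(): print(np.percentile(q,[1,50,99],axis=0).round(1), 'ang',np.arctan2(q[:,2]-76,18-q[:,0]).mean(), np.polyfit(q[:,0],q[:,2],1))
cv2.imwrite('pics/top1c.png',cv2.resize(im[150:270,200:380,::-1],None,fx=4,fy=4))
E
```

```text
t 7.9 tool d [ 9.4  0.6 79.3] rot [-0.0003 -0.0009  0.0005] F [0.5 0.1 0. ] store xyz [-119.5   40.6  207.3]
427
[[-38.1   4.2  86.3]
 [-12.9  39.4 119.1]
 [ 15.2  74.6 145.2]] ang 0.9819125155013213 [ -1.12870024 104.21056041]
```

View pics/top1c.png

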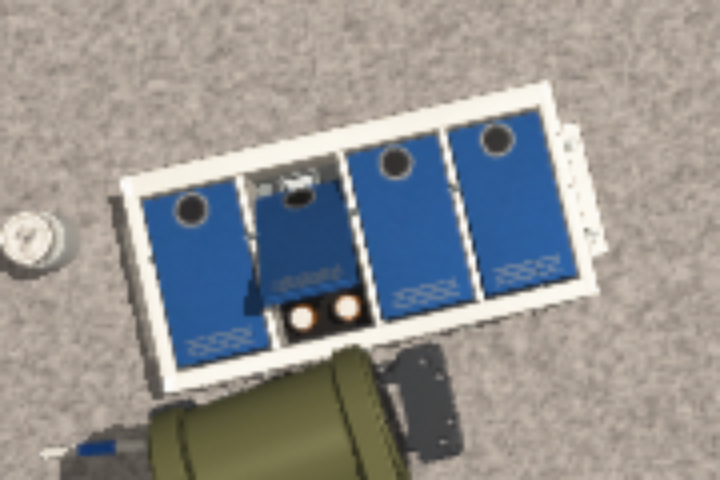

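Lid b stands at about 0.9 rad, with its lip (crop ≈ (315,297)) at store x ≈ −37, z ≈ 144. The others are flush. Now I'll go down on the robot's side of the lid to z ≈ 127 and push level.

>>> inch_along(deltas=[0, 0, 40, 0, 0, 0, 0, 0, 70, 0, 0, 0, 0, 0, 80, 0, 0, 0, 20, 0, 80, 0, 0, 0, 45, 0, 80, 0, 0, 0])

```text
clock: 8.45
eef_pos: [449.8, 179.5, 127.0]
eef_rot: [-3.141, -0.001, 0.201]
wrist_force: [-0.6, -0.9, 0.8]
finger_gap: 0.5
finger_force: 0.0
```

>>> inch_along(deltas=[8, 0, 0, 0, 0, 0, 16, 0, 0, 0, 0, 0, 24, 0, -1, 0, 0, 0, 32, 0, -3, 0, 0, 0, 40, 0, -6, 0, 0, 0])

```text
clock: 8.95
eef_pos: [487.9, 187.3, 132.5]
eef_rot: [3.142, 0.001, 0.201]
wrist_force: [-2.2, -1.0, 1.6]
finger_gap: 0.4
finger_force: 1.6
```

```bash
python3 -c "
from h import *
go(W(17,40,142))"
```

```text
t 8.95 tool d [48.6  0.6 -9.5] rot [0.     0.0006 0.0002] F [-2.2 -1.   1.6] store xyz [-31.6  40.5 132.5]
```

>>> inch_along(deltas=[6, 0, -2, 0, 0, 0, 12, 0, -4, 0, 0, 0, 18, 0, -6, 0, 0, 0, 24, 0, -8, 0, 0, 0, 30, 0, -9, 0, 0, 0])

```text
clock: 9.45
eef_pos: [517.6, 193.3, 141.1]
eef_rot: [-3.142, 0.0, 0.201]
wrist_force: [-1.7, -0.6, -0.1]
finger_gap: 0.5
finger_force: 0.7
```

>>> inch_along(deltas=[4, 0, 0, 0, 0, 0, 8, 0, 0, 0, 0, 0, 12, 0, 0, 0, 0, 0, 15, 0, 0, 0, 0, 0, 15, 0, 0, 0, 0, 0])

```text
clock: 9.95
eef_pos: [532.1, 196.2, 140.9]
eef_rot: [-3.142, -0.0, 0.201]
wrist_force: [0.2, 0.1, 1.7]
finger_gap: 0.3
finger_force: 0.0
```

```bash
python3 -c "
from h import *
go(W(17,40,142))"
```

```text
t 9.95 tool d [ 3.4  0.5 -1.1] rot [-0.     -0.0001 -0.    ] F [0.2 0.1 1.7] store xyz [ 13.6  40.5 140.9]
```

>>> inch_along(deltas=[1, 0, 0, 0, 0, 0, 2, 0, 0, 0, 0, 0, 3, 0, 0, 0, 0, 0, 3, 0, 0, 0, 0, 0])

```text
clock: 10.35
eef_pos: [534.8, 196.7, 140.9]
eef_rot: [3.142, 0.0, 0.201]
wrist_force: [-0.7, -0.6, -1.2]
finger_gap: 0.4
finger_force: 0.6
```

>>> inch_along(deltas=[1, 0, 0, 0, 0, 0, 2, 0, 0, 0, 0, 0, 2, 0, 0, 0, 0, 0])

```text
clock: 10.65
eef_pos: [536.1, 197.0, 140.8]
eef_rot: [3.142, 0.002, 0.201]
wrist_force: [-7.3, -1.4, 1.5]
finger_gap: 0.3
finger_force: 3.7
```

The force rose to 7 N at the stop position I had calculated. I'll back off and look.

>>> inch_along(deltas=[-10, 0, 0, 0, 0, 0, -40, 0, 0, 0, 0, 0, -80, 0, -20, 0, 0, 0, -120, 0, -50, 0, 0, 0, -150, 0, -90, 0, 0, 0])

```text
clock: 11.15
eef_pos: [387.0, 166.6, 231.0]
eef_rot: [3.141, 0.002, 0.201]
wrist_force: [0.0, -0.1, 1.6]
finger_gap: 0.3
finger_force: 0.0
```

>>> inch_along(deltas=[-40, 0, 0, 0, 0, 0, -60, 0, 0, 0, 0, 0, -60, 0, 0, 0, 0, 0])

```text
clock: 11.45
eef_pos: [329.5, 155.1, 231.7]
eef_rot: [-3.141, -0.003, 0.201]
wrist_force: [0.3, -0.5, 0.9]
finger_gap: 0.3
finger_force: 0.0
```

```bash
python3 - <<'E'
from h import *
s,im,d=shot('top','top2.png'); P=cloud('top',d)
Q=(P-C).reshape(-1,3)@RS.as_matrix()
m=(Q[:,0]>-60)&(Q[:,0]<70)&(Q[:,1]>8)&(Q[:,1]<72)&(Q[:,2]>150)&(Q[:,2]<170)
q=Q[m]; print(m.sum(), np.percentile(q,[2,50,98],axis=0).round(1) if m.sum() else '')
a=cv2.resize(im[150:270,200:380,::-1],None,fx=4,fy=4)
s,im2,d=shot('scene','sc2.png')
print(s['wrist_force'],s['eef_pos'])
cv2.imwrite('pics/top2c.png',a)
E
```

```text
88 [[ 26.   10.  150.5]
 [ 30.8  40.  158.4]
 [ 36.2  69.4 163.3]]
[-0.03233742 -0.57070168 -0.18984455] [330.74326653 155.32211675 231.67868062]
```

View pics/top2c.png

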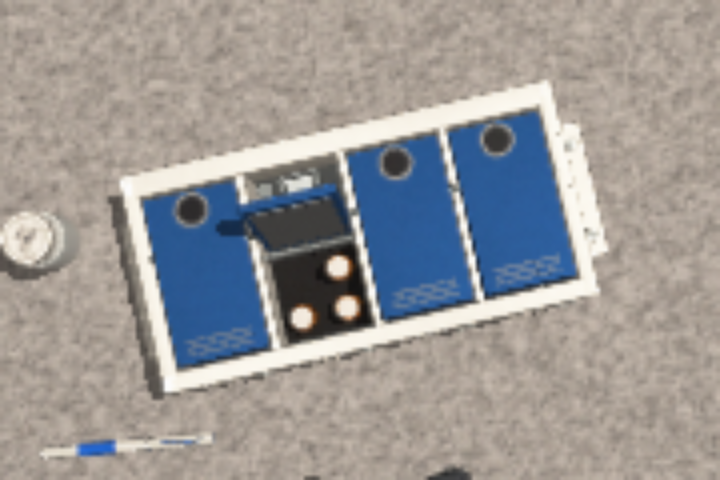

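View pics/sc2.png

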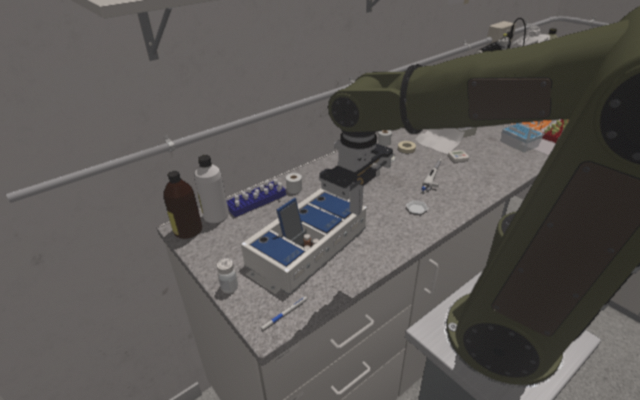

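The top crop shows lid b standing past upright, with its lip (≈(295,195)) at store x ≈ +31, z ≈ 159, so about 1.72 rad. The other lids are flush and the jar and marker haven't moved. The scene view (lid at (290,218)) agrees, and the arm is clear with no wrist force. Handing in.

```bash
python3 -c "
from h import *
print(manip.sign_off())"
```

```text
the job is handed in; nothing more can be done
None
```

Lid b was the free one: I pushed it open past upright to about 1.72 rad, where it stands by itself. Lids d and c were locked, a was not tried, and the job was handed in at about 11.5 s.

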